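# Lift the trimming motor out of its cradle

### The job

On the machine deck a small motor sits in a cradle, locked in by a loose bar that lies in the cradle's notches above the motor's handle. Take the bar off, set it down flat on the rubber mat (do not drop it) and let go of it; then pick the motor up at least 10 cm above where it sat and finish while holding it there in the gripper, level and still. Never tip the motor, and leave the other things on the deck where they are.

Things in the scene. Friction and masses are not known exactly. Their poses are not given: they have to be found in the camera images.
- cradle: Fixed motor cradle: white base plate 250 x 100 x 10 mm, two upright cheeks (12 thick, 60 wide) at x = +-115 mm. Each has a notch 24 wide, 12 deep in its top; notch floor 140, cheek top 152 mm above the deck. Two 8 mm high rails along x guide the motor's foot, 3 mm play each side. Origin: centre of the underside, on the deck; x from cheek to cheek, z up.
- motor: Loose motor, 0.5 to 0.85 kg: foot plate 120 x 72 x 6 mm, round body 69 mm across along x (axis 44 mm up), black cowl at -x, shaft at +x to 86 mm, handle on top. Origin: centre of the foot's underside, the centre of mass straight above it; z up. Sits with its origin 10 mm above the deck, x parallel to the cradle's x, up to 12 mm off its middle along x.
- motor_handle (a point): Middle of the motor's handle: straight square steel bar 14 x 14 mm, 104 mm long along the motor's x, its middle 109 mm above the motor's underside (119 mm above the deck when seated), on two 10 mm posts 45 mm either side; 23 mm free gap below it. Above the centre of mass: gripped here across y the motor hangs level. Axes as the motor's.
- bar: Loose aluminium bar 270 x 20 x 24 mm (x, y, z), 0.28 kg, at the start lying in both notches along the cradle's x, underside 140 mm above the deck, 14 mm above the handle's top. Not fastened: it lifts straight up; 2 mm play each side. Its middle is up to 10 mm off the cradle's middle along x. Origin: centre of its underside; x along its length, z up.
- mat: Fixed flat black rubber mat 280 x 140 mm, 4 mm thick, lying on the deck beside the cradle, to the left or right of it. Origin: centre of its underside; x along its long side. The bar's middle must end on it.
- pendant: Bystander: loose yellow hand control box 60 x 110 x 45 mm with buttons on top, up to 57 mm high. Origin: centre of the underside.
- regulator: Bystander: loose air regulator, 50 mm aluminium block with a gauge on its side and a knob on top, 80 mm high. Origin: centre of the underside.
- roller: Bystander: loose black rubber roller, 56 mm in diameter, 34 mm high, standing on its face. Origin: centre of the underside.
- wrench: Bystander: loose flat steel wrench, lying on the deck. Origin: underside of the tool, x along its length.

How it is judged:
On the way, in this order (a step that is already met when the one before it is completed fails the run):
1. the bar lies flat on the mat, let go, while the motor still sits in its cradle (x of bar in the frame of mat between -0.13 and 0.13 m and y of bar in the frame of mat between -0.065 and 0.065 m and height (world z) of bar below 0.035 m and angle between bar's own x axis and vertical between 1.45 and 1.69 rad and linear speed of bar below 0.03 m/s and contact force between the fingers and bar below 0.05 N and contact force between bar and cradle below 0.05 N and z of motor in the frame of cradle below 0.02 m), for 0.2 s.
2. the motor is held level and still in the gripper, at least 9 cm above its seat (z of motor in the frame of cradle above 0.1 m and angle between motor's own z axis and vertical below 0.12 rad and linear speed of motor below 0.03 m/s and angular speed of motor below 0.2 rad/s and contact force between the fingers and motor above 1 N and contact force between motor and cradle below 0.05 N and contact force between motor and bar below 0.05 N), for 0.3 s.
At the end, for the whole second after the job is handed in: Fingers hold the motor 90 mm or more above its seat, tilt under 0.12 rad, slower than 0.03 m/s and 0.2 rad/s, touching neither cradle nor bar; the bar lies horizontal, at rest and let go, its middle on the mat (within 130 mm along, 65 mm across) (all of step 2 and x of bar in the frame of mat between -0.13 and 0.13 m and y of bar in the frame of mat between -0.065 and 0.065 m and height (world z) of bar below 0.035 m and angle between bar's own x axis and vertical between 1.45 and 1.69 rad and linear speed of bar below 0.03 m/s and contact force between the fingers and bar below 0.05 N and contact force between bar and cradle below 0.05 N); the arm keeps its last pose, push and grip.
It fails at once if the bar is dropped: falling freely, well above the deck (height (world z) of bar above 0.05 m and contact force between the fingers and bar below 0.05 N and contact force between bar and cradle below 0.05 N and linear speed of bar above 0.5 m/s).
It fails at once if the motor is tipped by more than 0.35 rad (angle between motor's own z axis and vertical above 0.35 rad).
It fails at once if a bystander is moved by more than 30 mm (distance of any of pendant, regulator, roller, wrench from where it was at the start of the episode above 0.03 m).
It also fails if it takes over 51 s, if anything falls off the work surface, if the arm or the gripper's body presses on something with over 40 N, if the wrist force passes 120 N, or if a joint passes its speed limit or range.

### The arm

A 6-joint arm with a two-finger parallel gripper is mounted at the origin on the work surface. World frame = base frame: x ahead of the robot, y to its left, z up, the work surface at z = 0. Lengths are in m, angles in rad, forces in N, time in s.
With the tool pointing down it reaches from about 0.325 to 0.9 m from the base axis. Payload 3.5 kg.
Tool frame: the origin (TCP) lies at the very end of the fingers, on their centre line; the grasp point (between the pads) lies 19 mm behind it; z points along the fingers, y is the line along which they close (so a half turn about z gives the same grasp; the last joint's range is limited). The gripper opens to 85 mm and grips with 20 to 120 N. Pads are 22 mm wide; open, the fingers measure 114 mm over their backs; the gripper's body (76 mm by 85 mm) begins 54 mm behind the grasp point. The pads swing forward as they close: fully open they stand 13 mm farther back than shut.
Start: joints at [1.084, 0.276, -0.026, 1.268, 0, 1.467], TCP at [0.234, 0.58, 0.231] pointing down, gripper open.
Joint ranges: [-3.12, 3.12], [-0.85, 1.88], [-1.08, 1.24], [-1.95, 2.15], [-1.57, 1.53], [-3.14, 3.14]. Speed limits (rad/s): [2.57, 2.57, 3.14, 3.14, 3.14, 3.14].

### API

Orientations are given as a unit quaternion [w, x, y, z].
In Python, from workcell import readout, get_image, close_job gives the robot as it stands.
- The arm moves only by the shell command python3 -m creep 'ROWS' [FORCE]. ROWS is JSON, a list of rows, each a list of 7 numbers: the opening, from -1 (shut) to 1 (fully open), then the shift along the tool's x, y, z in units of 50 mm (1.0 is 50 mm), then the turn, a rotation vector about the tool's x, y, z in degrees. A call has 1 to 20 rows; each row shifts and turns the commanded pose from where the row before left it, along the tool's axes as they then stand; what a row does not reach is not made up. A row lasts 1/10 s, in which the tool goes at most 50 mm and 8.59 degrees, less where a joint would pass 70% of its speed; a pose out of reach is approached as far as the arm can. A call is refused whole if a number of a shift passes 1 or a number of a turn 8.59, either way. A call with a gripper value outside its range is refused whole. The fingers move at their own pace and stop on an object; FORCE is the grip in N (left out, the last holds). Time passes only in rows, so rows that do not move let the fingers close. It gives the time, the measured TCP pose, the force, the opening and the grip force at its end, in the units of the state.
- readout.observe(): the state, without advancing time (a new reading comes with each control period).
- get_image(name): name is "scene" or "top" or "wrist"; returns a dict with "frame" (400x640x3 uint8, red, green, blue), "range_z" (400x640 float32, m along the optical axis (not along the pixel's ray), 0 where there is no reading), "K" (3x3 intrinsics, pixels), "world_from_camera" (4x4, takes a point from camera to world coordinates); the wrist camera has in their place "T_tool_cam" (4x4, takes a point from camera to tool coordinates, whose origin is the TCP and whose axes are the flange's). Camera axes: x right, y up, looking along -z (the intrinsics and any distortion apply to the point x, -y, -z); pixel columns grow to the right and rows downward; lengths in m; the calibration is good to about 2 mm. A picture is of the moment at which its call begins: read the wrist's pose just before it.
- close_job(): hands the job in; it is judged then, once.
The state is a dict: "time": time; "q": joint angles; "joint_vel": joint speeds; "effort": joint torques, N m; "tool_pos": TCP position; "ee_rot": TCP orientation; "force": force on the tool from outside, world axes, zero at the start; "ft_torque": the same for the moment, N m; "grip_width": opening from 0.0 (shut) to 1.0 (fully open); "grasp_force": force on a finger pad.
Only numpy, scipy, OpenCV 4.12 (cv2) and the standard library are available. Lean on these libraries where they do the work, as an engineer would, in place of code of your own. Each camera call takes 0.05 s, during which the arm holds its last target. There are 200 camera calls.

## Working session

There is one attempt and no reset: what is moved stays moved. The work goes in short steps, Python scripts to look and compute and a shell command to move; the robot and the scene stay as the last step left them, time stands still between calls to the robot, and variables do not carry over. Pictures are saved under pics/ and viewed, at most 10 in all, crops included, and the job is handed in when it is done.

```bash
mkdir -p pics; ls
python3 - <<'E'
from workcell import readout,get_image
import cv2,numpy as np
s=readout.observe();print({k:np.round(v,3).tolist() for k,v in s.items()})
for n in("top","scene"):
    d=get_image(n);np.savez(f"pics/{n}0.npz",**d)
    cv2.imwrite(f"pics/{n}0.png",d["frame"][:,:,::-1]);print(n,d["K"].round(1).tolist(),d["world_from_camera"].round(3).tolist(),(d["range_z"]>0).mean())
E
```

```text
pics
{'time': 0.0, 'q': [1.084, 0.277, -0.028, 1.268, 0.0, 1.467], 'joint_vel': [-0.001, -0.002, 0.003, 0.0, 0.0, 0.001], 'effort': [0.0, -44.551, 29.52, 0.016, -0.0, -0.0], 'tool_pos': [0.234, 0.579, 0.23], 'ee_rot': [-0.0, 0.191, 0.982, -0.001], 'force': [-0.84, -0.023, -0.19], 'ft_torque': [-0.026, 0.009, 0.025], 'grasp_force': 0.0, 'grip_width': 1.0}
top [[426.5, 0.0, 322.9], [0.0, 426.5, 198.2], [0.0, 0.0, 1.0]] [[0.026, 0.99, -0.139, 0.48], [-1.0, 0.024, -0.016, 0.0], [-0.013, 0.139, 0.99, 1.281], [0.0, 0.0, 0.0, 1.0]] 0.99600390625
scene [[384.5, 0.0, 324.8], [0.0, 384.5, 206.3], [0.0, 0.0, 1.0]] [[0.611, -0.656, 0.443, 1.129], [0.792, 0.502, -0.348, -0.38], [0.006, 0.563, 0.826, 1.049], [0.0, 0.0, 0.0, 1.0]] 0.9957421875
```

View pics/top0.png

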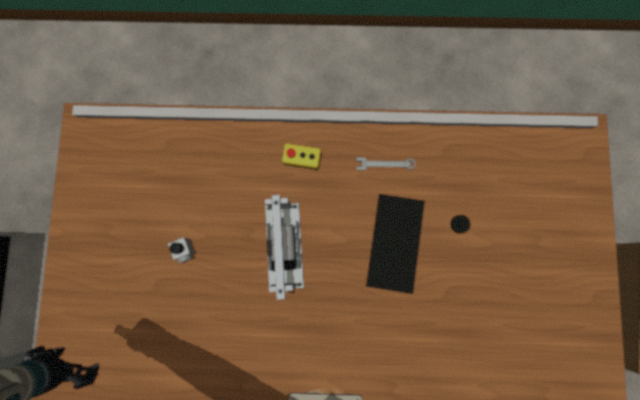

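View pics/scene0.png

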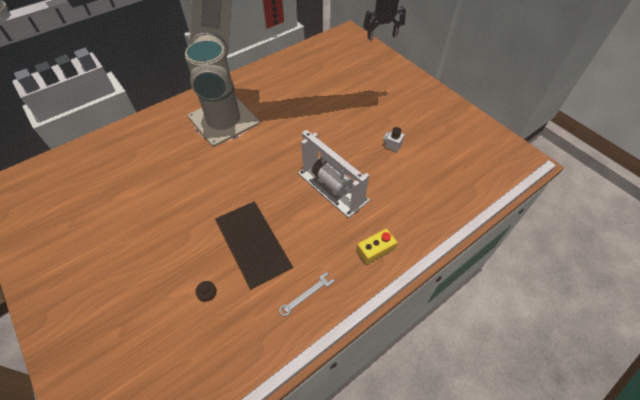

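The top view shows the bar in the cradle running from (276,200) to (281,295), the mat at (396,244), the regulator at (180,250), the pendant at (301,156), the wrench at (385,163) and the roller at (460,224). The scene view confirms this layout.

```bash
cat > h.py <<'E'
import numpy as np,cv2
from scipy.spatial.transform import Rotation as R
def world(d,T=None):
    T=d["world_from_camera"] if T is None else T
    K=d["K"];z=d["range_z"];v,u=np.mgrid[:400,:640]
    p=np.stack([(u-K[0,2])/K[0,0]*z,-(v-K[1,2])/K[1,1]*z,-z],-1)
    return p@T[:3,:3].T+T[:3,3]
def plane(d,uv,h,T=None):
    T=d["world_from_camera"] if T is None else T
    K=d["K"];uv=np.asarray(uv,float).reshape(-1,2)
    r=np.c_[(uv[:,0]-K[0,2])/K[0,0],-(uv[:,1]-K[1,2])/K[1,1],-np.ones(len(uv))]@T[:3,:3].T
    return T[:3,3]+r*((h-T[2,3])/r[:,2])[:,None]
def rect(xy):
    (c,(a,b),t)=cv2.minAreaRect((xy*1000).astype(np.float32))
    if a<b:a,b,t=b,a,t-90
    t=(t+90)%180-90
    return "c %.1f %.1f  size %.1f %.1f  ang %.1f"%(*c,a,b,t)
def tool_T(s):
    T=np.eye(4);q=s["ee_rot"];T[:3,:3]=R.from_quat([q[1],q[2],q[3],q[0]]).as_matrix();T[:3,3]=s["tool_pos"];return T
E
python3 - <<'E'
from h import *
for n in("top","scene"):
    d=dict(np.load(f"pics/{n}0.npz"));P=world(d);f=d["frame"].astype(int)
    reg=(P[...,0]>.2)&(P[...,0]<.75)&(abs(P[...,1]-.1)<.2)
    bar=reg&(P[...,2]>.154)&(P[...,2]<.18)
    print(n,"bar z",np.median(P[...,2][bar]),bar.sum(),rect(P[bar][:,:2]))
    # bar by colour-independent contour: cast pixels of mask onto z=.164
    v,u=np.nonzero(bar);print("  plane",rect(plane(d,np.c_[u,v],.164)[:,:2]))
    dark=((f.max(-1)<45)&(P[...,2]<.03)).astype(np.uint8)
    k,l,st,c=cv2.connectedComponentsWithStats(dark)
    for i in range(1,k):
        v,u=np.nonzero(l==i);p=plane(d,np.c_[u,v],.004)[:,:2]
        if len(u)>60 and abs(p.mean(0)[1])<.6 and .2<p.mean(0)[0]<.9:print("  dark",len(u),rect(p))
    # tall things on table
    m=((P[...,2]>.012)&(P[...,2]<.2)&(P[...,0]>.25)&(P[...,0]<.9)&(abs(P[...,1])<.6)).astype(np.uint8)
    k,l,st,c=cv2.connectedComponentsWithStats(m)
    for i in range(1,k):
        if st[i,4]>25:q=P[l==i];print("  obj",st[i,4],q.min(0).round(3),q.max(0).round(3))
E
```

```text
top bar z 0.16490280921710943 883 c 508.4 131.9  size 270.2 57.5  ang 4.3
  plane c 508.5 131.3  size 269.9 56.9  ang 4.5
  dark 4045 c 531.8 -197.5  size 271.5 131.7  ang -7.5
  dark 170 c 593.2 -390.0  size 48.4 44.9  ang -88.6
  obj 1154 [ 0.894 -0.6    0.012] [0.9   0.598 0.04 ]
  obj 786 [0.745 0.033 0.012] [0.816 0.148 0.061]
  obj 2525 [0.373 0.079 0.012] [0.643 0.19  0.171]
  obj 31 [0.593 0.094 0.012] [0.624 0.118 0.016]
  obj 291 [ 0.564 -0.411  0.012] [ 0.617 -0.358  0.04 ]
  obj 444 [0.458 0.402 0.012] [0.529 0.465 0.087]
scene bar z 0.16151323520511118 529 c 511.9 130.6  size 273.3 23.8  ang 5.5
  plane c 517.1 127.7  size 272.6 25.5  ang 5.3
  obj 314 [0.466 0.398 0.013] [0.536 0.462 0.082]
  obj 2634 [0.375 0.079 0.012] [0.65  0.177 0.167]
  obj 790 [0.753 0.03  0.012] [0.823 0.143 0.06 ]
  obj 313 [ 0.568 -0.416  0.012] [ 0.625 -0.361  0.037]
```

```bash
python3 -m creep '[[1,-0.65,-0.48,-0.11,0,0,0],[1,-0.65,-0.48,-0.11,0,0,0],[1,-0.65,-0.48,-0.11,0,0,0],[1,-0.65,-0.48,-0.11,0,0,0],[1,-0.65,-0.48,-0.11,0,0,0],[1,-0.65,-0.48,-0.11,0,0,0],[1,-0.65,-0.48,-0.11,0,0,0],[1,-0.65,-0.48,-0.11,0,0,0],[1,-0.65,-0.48,-0.11,0,0,0],[1,-0.65,-0.48,-0.11,0,0,0],[1,-0.65,-0.48,-0.11,0,0,0],[1,-0.65,-0.48,-0.11,0,0,0],[1,-0.65,-0.48,-0.11,0,0,0],[1,0,0,0,0,0,-6.75],[1,0,0,0,0,0,-6.75],[1,0,0,0,0,0,-6.75],[1,0,0,0,0,0,-6.75],[1,0,0,0,0,0,0],[1,0,0,0,0,0,0],[1,0,0,0,0,0,0]]' 60
python3 - <<'E'
from h import *
from workcell import readout,get_image
s=readout.observe();d=get_image("wrist");T=tool_T(s)@d["T_tool_cam"]
np.savez("pics/w1.npz",T=T,**d);cv2.imwrite("pics/w1.png",d["frame"][:,:,::-1])
P=world(d,T);print(np.round(s["tool_pos"],4),T[:3,0].round(3),tool_T(s)[:3,:3].round(3).tolist(),T[:3,3].round(3))
bar=(P[...,2]>.157)&(P[...,2]<.175)&(d["range_z"]>0)&(abs(P[...,1]-.14)<.1)
print(bar.sum(),np.median(P[...,2][bar]),rect(P[bar][:,:2]))
E
```

```text
time: 2.1
tool_pos: [0.5088, 0.1321, 0.3026]
ee_rot: [-0.0, -0.043, 0.999, -0.0]
force: [0.6, 0.4, -0.1]
grip_width: 1.0
grasp_force: 0.0
[0.5088 0.1321 0.3026] [-0.086  0.996 -0.   ] [[-0.996, -0.086, -0.0], [-0.086, 0.996, -0.0], [0.0, -0.0, -1.0]] [0.435 0.126 0.447]
5548 0.16518600732201513 c 509.9 133.9  size 269.0 20.0  ang 5.2
```

View pics/w1.png

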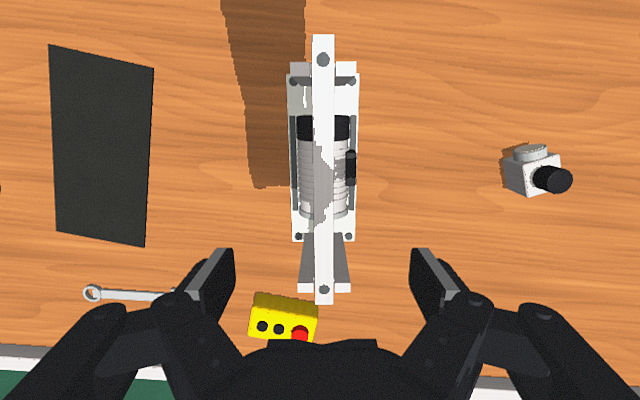

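The wrist view shows the bar running from (323,35) to (323,303) over the cradle, with a clear gap on both sides. The mat's corners are at (49,45), (153,68), (145,246) and (57,231).

```bash
python3 -m creep '[[1,-0.026,0.034,0.4,0,0,0],[1,0,0,0.4,0,0,0],[1,0,0,0.4,0,0,0],[1,0,0,0.4,0,0,0],[1,0,0,0.4,0,0,0],[1,0,0,0.4,0,0,0],[1,0,0,0.4,0,0,0],[1,0,0,0.4,0,0,0],[1,0,0,0.13,0,0,0],[1,0,0,0,0,0,0],[-1,0,0,0,0,0,0],[-1,0,0,0,0,0,0],[-1,0,0,0,0,0,0],[-1,0,0,0,0,0,0],[-1,0,0,0,0,0,0],[-1,0,0,0,0,0,0],[-1,0,0,0,0,0,0],[-1,0,0,0,0,0,0]]' 60
python3 - <<'E'
from h import *
d=dict(np.load("pics/w1.npz"));T=d["T"];f=d["frame"].astype(int)
m=((f.max(-1)<75)).astype(np.uint8);m[260:]=0;m[:,200:]=0
v,u=np.nonzero(cv2.connectedComponents(m)[1]==cv2.connectedComponents(m)[1][140,100]);print("mat",rect(plane(d,np.c_[u,v],.004,T)[:,:2]))
print(plane(d,[(49,45),(153,68),(145,246),(57,231)],.004,T).round(3).tolist())
P=world(d,T);w=(P[...,2]>.144)&(P[...,2]<.156)&(f.min(-1)>120);print("cheeks",rect(P[w][:,:2]))
b=(P[...,2]>.007)&(P[...,2]<.014)&(f.min(-1)>120)&(abs(P[...,0]-.51)<.15)&(abs(P[...,1]-.13)<.08);print("base",rect(P[b][:,:2]))
E
```

```text
time: 3.95
tool_pos: [0.5107, 0.1338, 0.1371]
ee_rot: [0.001, -0.044, 0.999, -0.0]
force: [-0.5, 0.1, 5.0]
grip_width: 0.224
grasp_force: 59.6
mat c 533.3 -196.1  size 279.0 140.5  ang -7.4
[[0.388, -0.247, 0.004], [0.405, -0.109, 0.004], [0.678, -0.143, 0.004], [0.663, -0.282, 0.004]]
cheeks c 516.1 134.5  size 242.0 59.8  ang 5.2
base c 516.0 134.3  size 249.1 100.1  ang 5.2
```

Grip is secure, but the fingertips would sit below the bar's underside and touch the mat when I place it. I'll regrip 6 mm higher, then lift.

```bash
python3 -m creep '[[1,0,0,0,0,0,0],[1,0,0,0,0,0,0],[1,0,0,0,0,0,0],[1,0,0,0,0,0,0],[1,0,0,-0.12,0,0,0],[1,0,0,0,0,0,0],[-1,0,0,0,0,0,0],[-1,0,0,0,0,0,0],[-1,0,0,0,0,0,0],[-1,0,0,0,0,0,0],[-1,0,0,0,0,0,0],[-1,0,0,0,0,0,0],[-1,0,0,0,0,0,0],[-1,0,0,0,0,0,0]]' 80
python3 -m creep '[[-1,0,0,-0.2,0,0,0],[-1,0,0,-0.2,0,0,0],[-1,0,0,-0.2,0,0,0],[-1,0,0,-0.2,0,0,0],[-1,0,0,-0.2,0,0,0],[-1,0,0,-0.2,0,0,0],[-1,0,0,-0.2,0,0,0],[-1,0,0,-0.2,0,0,0],[-1,0,0,0,0,0,0],[-1,0,0,0,0,0,0]]'
python3 - <<'E'
from h import *
from workcell import readout,get_image
s=readout.observe();d=get_image("wrist");T=tool_T(s)@d["T_tool_cam"];np.savez("pics/w2.npz",T=T,**d)
cv2.imwrite("pics/w2.png",d["frame"][:,:,::-1])
print(s["force"],s["tool_pos"],(tool_T(s)[:3,:3].T@(np.array([.5333,-.1961,0])-s["tool_pos"])/.05).round(3))
E
```

```text
time: 5.35
tool_pos: [0.5103, 0.1338, 0.1425]
ee_rot: [0.0, -0.044, 0.999, -0.0]
force: [0.1, -0.4, 2.1]
grip_width: 0.219
grasp_force: 80.2
time: 6.35
tool_pos: [0.5103, 0.1339, 0.2225]
ee_rot: [0.0, -0.044, 0.999, 0.0]
force: [-0.9, 0.3, -3.9]
grip_width: 0.217
grasp_force: 79.5
[-0.86824065  0.26088902 -3.92596921] [0.51026543 0.13385186 0.22253847] [ 0.119 -6.614  4.451]
```

View pics/w2.png

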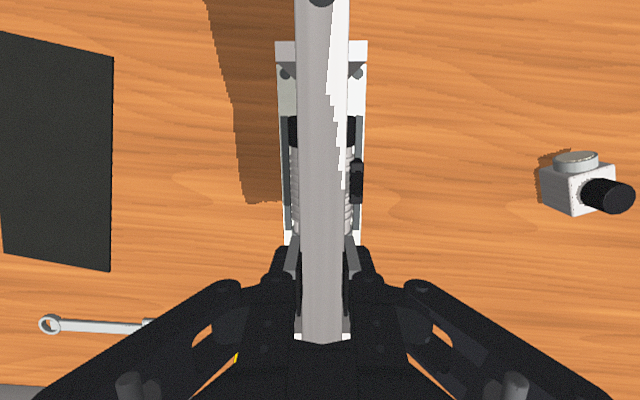

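The bar is held level at columns 295–350, clear above the cradle. The mat is at left, spanning (0,30) to (112,270).

```bash
python3 -m creep '[[-1,0.01,-0.3,0,0,0,0],[-1,0.01,-0.5,0,0,0,0],[-1,0.01,-0.5,0,0,0,0],[-1,0.01,-0.5,0,0,0,0],[-1,0.01,-0.5,0,0,0,0],[-1,0.01,-0.5,0,0,0,0],[-1,0.01,-0.5,0,0,0,0],[-1,0.01,-0.5,0,0,0,0],[-1,0.01,-0.5,0,0,0,0],[-1,0.01,-0.5,0,0,0,0],[-1,0.01,-0.5,0,0,0,0],[-1,0.01,-0.5,0,0,0,0],[-1,0,-0.5,0,0,0,0],[-1,0,-0.3,0,0,0,0],[-1,0,0,0,0,0,4.1],[-1,0,0,0,0,0,4.1],[-1,0,0,0,0,0,4.1],[-1,0,0,0,0,0,0]]'
python3 -m creep '[[-1,0,0,0.3,0,0,0],[-1,0,0,0.3,0,0,0],[-1,0,0,0.3,0,0,0],[-1,0,0,0.3,0,0,0],[-1,0,0,0.3,0,0,0],[-1,0,0,0.3,0,0,0],[-1,0,0,0.3,0,0,0],[-1,0,0,0.3,0,0,0],[-1,0,0,0.3,0,0,0],[-1,0,0,0.3,0,0,0],[-1,0,0,0.3,0,0,0],[-1,0,0,0.3,0,0,0],[-1,0,0,0.3,0,0,0],[-1,0,0,0.2,0,0,0],[-1,0,0,0.06,0,0,0],[-1,0,0,0,0,0,0],[-1,0,0,0,0,0,0]]'
python3 - <<'E'
from h import *
from workcell import get_image
d=get_image("scene");f=d["frame"][:,:,::-1]
cv2.imwrite("pics/s3.png",cv2.resize(f[130:330,150:390],None,fx=3,fy=3))
E
```

```text
time: 8.2
tool_pos: [0.5324, -0.1955, 0.2218]
ee_rot: [-0.001, 0.064, 0.998, 0.0]
force: [-0.5, 0.0, -2.7]
grip_width: 0.215
grasp_force: 79.4
time: 9.9
tool_pos: [0.5336, -0.1957, 0.015]
ee_rot: [0.001, 0.063, 0.998, -0.0]
force: [0.9, -0.5, -1.9]
grip_width: 0.218
grasp_force: 79.4
```

View pics/s3.png

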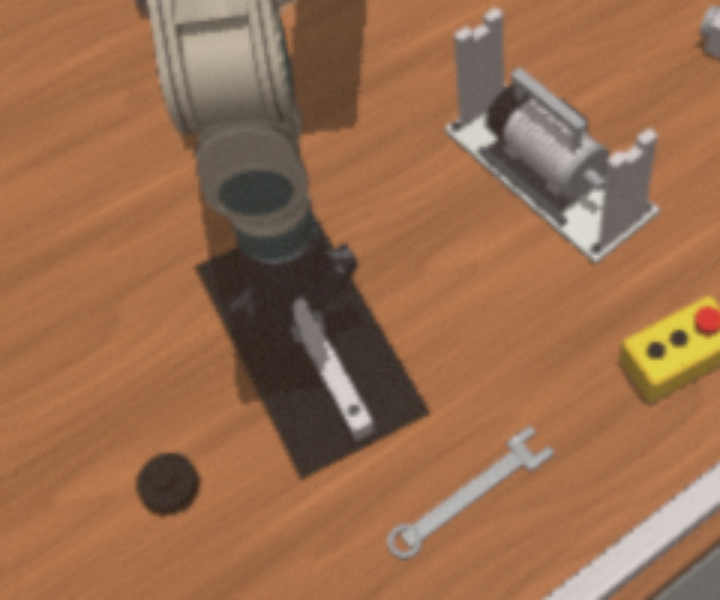

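The bar (300,300 to 365,430 in the crop) is along the mat's middle and the motor is still seated. It's a few millimetres above the mat, so I'll lower it gently.

```bash
python3 -m creep '[[-1,0,0,0.04,0,0,0],[-1,0,0,0.04,0,0,0],[-1,0,0,0.03,0,0,0],[-1,0,0,0.03,0,0,0],[-1,0,0,0.02,0,0,0],[-1,0,0,0,0,0,0]]'; python3 -m creep '[[-1,0,0,0,0,0,0],[-1,0,0,0,0,0,0]]'
```

```text
time: 10.55
tool_pos: [0.5329, -0.1954, 0.0065]
ee_rot: [-0.0, 0.064, 0.998, 0.0]
force: [-0.8, 0.8, 0.9]
grip_width: 0.216
grasp_force: 79.9
time: 10.75
tool_pos: [0.5329, -0.1954, 0.0065]
ee_rot: [-0.0, 0.064, 0.998, 0.0]
force: [-1.6, -0.3, 2.5]
grip_width: 0.214
grasp_force: 80.0
```

```bash
python3 -m creep '[[-1,0,0,0.01,0,0,0],[-1,0,0,0,0,0,0],[1,0,0,0,0,0,0],[1,0,0,0,0,0,0],[1,0,0,0,0,0,0],[1,0,0,0,0,0,0],[1,0,0,0,0,0,0],[1,0,0,-0.1,0,0,0],[1,0,0,-0.2,0,0,0],[1,0,0,-0.4,0,0,0],[1,0,0,-0.6,0,0,0],[1,0,0,-0.7,0,0,0],[1,0,0,-0.7,0,0,0],[1,0,0,-0.7,0,0,0],[1,0,0,-0.7,0,0,0],[1,0,0,-0.7,0,0,0],[1,0,0,-0.6,0,0,0],[1,0,0,-0.3,0,0,0],[1,0,0,0,0,0,0]]'
python3 -m creep '[[1,0.09,0.5,0,0,0,0],[1,0.09,0.5,0,0,0,0],[1,0.09,0.5,0,0,0,0],[1,0.09,0.5,0,0,0,0],[1,0.09,0.5,0,0,0,0],[1,0.09,0.5,0,0,0,0],[1,0.09,0.5,0,0,0,0],[1,0.09,0.5,0,0,0,0],[1,0.09,0.5,0,0,0,0],[1,0.09,0.5,0,0,0,0],[1,0.09,0.5,0,0,0,0],[1,0.09,0.5,0,0,0,0],[1,0.1,0.5,0,0,0,0],[1,0,0,0,0,0,-6.3],[1,0,0,0,0,0,-6.3],[1,0,0,0,0,0,0],[1,0,0,0,0,0,0]]'
python3 - <<'E'
from h import *
from workcell import readout,get_image
s=readout.observe();d=get_image("wrist");M=tool_T(s);T=M@d["T_tool_cam"];np.savez("pics/w4.npz",T=T,**d)
cv2.imwrite("pics/w4.png",d["frame"][:,:,::-1])
P=world(d,T);h=(P[...,2]>.118)&(P[...,2]<.132)&(abs(P[...,0]-.516)<.09)&(abs(P[...,1]-.134)<.03)
print("handle",h.sum(),np.median(P[...,2][h]),rect(P[h][:,:2]),"tool y heading",np.degrees(np.arctan2(M[1,1],M[0,1])))
b=(P[...,2]>.015)&(P[...,2]<.05)&(P[...,1]<-.05)&(abs(P[...,0]-.53)<.2);print("bar part",b.sum(),P[b].min(0) if b.any() else 0,np.median(P[...,2][b]) if b.any() else 0)
d=get_image("top");P=world(d);b=(P[...,2]>.014)&(P[...,2]<.05)&(abs(P[...,1]+.19)<.1)&(abs(P[...,0]-.53)<.2)
print("bar top",b.sum(),rect(P[b][:,:2]),np.median(P[...,2][b]))
E
```

```text
time: 12.65
tool_pos: [0.5346, -0.1963, 0.2951]
ee_rot: [0.003, 0.064, 0.998, -0.001]
force: [-0.2, -0.5, 0.1]
grip_width: 1.005
grasp_force: 0.0
time: 14.35
tool_pos: [0.5151, 0.1343, 0.29]
ee_rot: [-0.001, -0.045, 0.999, -0.0]
force: [-0.7, 0.9, -0.2]
grip_width: 0.995
grasp_force: 0.0
handle 1252 0.1270324163921089 c 510.2 133.9  size 102.7 13.4  ang 4.9 tool y heading 95.17607646766197
bar part 4295 [ 0.39879832 -0.22117975  0.01502619] 0.028613463319270616
bar top 702 c 531.4 -190.7  size 268.7 54.5  ang -0.7 0.028655844479183346
```

View pics/w4.png

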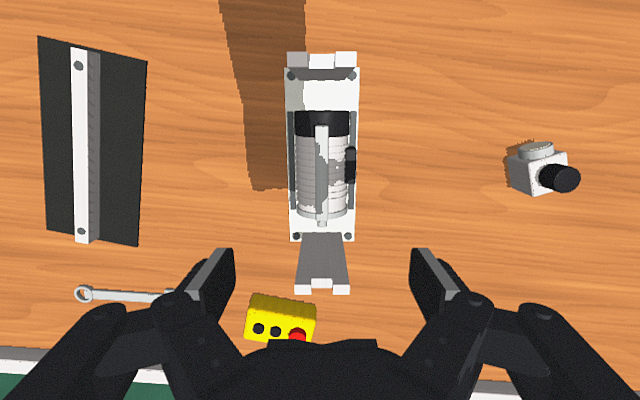

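The bar lies flat on the mat: (78,55) to (85,240), top at 28.6 mm. The handle is exposed at (321,175), measured centre (510.2, 133.9) mm.

```bash
python3 -m creep '[[0,0.1,0,0.2,0,0,0],[0,0,0,0.4,0,0,0],[0,0,0,0.4,0,0,0],[0,0,0,0.4,0,0,0],[0,0,0,0.4,0,0,0],[0,0,0,0.4,0,0,0],[0,0,0,0.4,0,0,0],[0,0,0,0.4,0,0,0],[0,0,0,0.3,0,0,0],[0,0,0,0.3,0,0,0],[0,0,0,0.2,0,0,0],[0,0,0,0,0,0,0],[-1,0,0,0,0,0,0],[-1,0,0,0,0,0,0],[-1,0,0,0,0,0,0],[-1,0,0,0,0,0,0],[-1,0,0,0,0,0,0],[-1,0,0,0,0,0,0],[-1,0,0,0,0,0,0]]' 100
```

```text
time: 16.35
tool_pos: [0.5115, 0.1337, 0.1019]
ee_rot: [0.001, -0.046, 0.999, -0.0]
force: [-1.8, -2.4, 6.4]
grip_width: 0.14
grasp_force: 98.3
```

```bash
python3 -m creep '[[-1,0,0,-0.05,0,0,0],[-1,0,0,-0.1,0,0,0],[-1,0,0,-0.15,0,0,0],[-1,0,0,-0.2,0,0,0],[-1,0,0,-0.2,0,0,0],[-1,0,0,-0.2,0,0,0],[-1,0,0,-0.2,0,0,0],[-1,0,0,-0.2,0,0,0],[-1,0,0,-0.2,0,0,0],[-1,0,0,-0.2,0,0,0],[-1,0,0,-0.2,0,0,0],[-1,0,0,-0.2,0,0,0],[-1,0,0,-0.2,0,0,0],[-1,0,0,-0.15,0,0,0],[-1,0,0,-0.1,0,0,0],[-1,0,0,-0.05,0,0,0],[-1,0,0,0,0,0,0],[-1,0,0,0,0,0,0],[-1,0,0,0,0,0,0],[-1,0,0,0,0,0,0]]'
python3 -m creep '[[-1,0,0,0,0,0,0],[-1,0,0,0,0,0,0],[-1,0,0,0,0,0,0],[-1,0,0,0,0,0,0],[-1,0,0,0,0,0,0],[-1,0,0,0,0,0,0]]'
python3 - <<'E'
from h import *
from workcell import get_image
d=get_image("scene");f=d["frame"][:,:,::-1]
cv2.imwrite("pics/s5.png",cv2.resize(f[60:300,200:440],None,fx=2.5,fy=2.5))
E
```

```text
time: 18.35
tool_pos: [0.5104, 0.1339, 0.2303]
ee_rot: [-0.0, -0.046, 0.999, -0.0]
force: [-0.7, 0.2, -7.6]
grip_width: 0.137
grasp_force: 97.5
time: 18.95
tool_pos: [0.5107, 0.134, 0.2308]
ee_rot: [0.0, -0.046, 0.999, 0.0]
force: [0.5, 0.4, -7.2]
grip_width: 0.143
grasp_force: 97.5
```

View pics/s5.png

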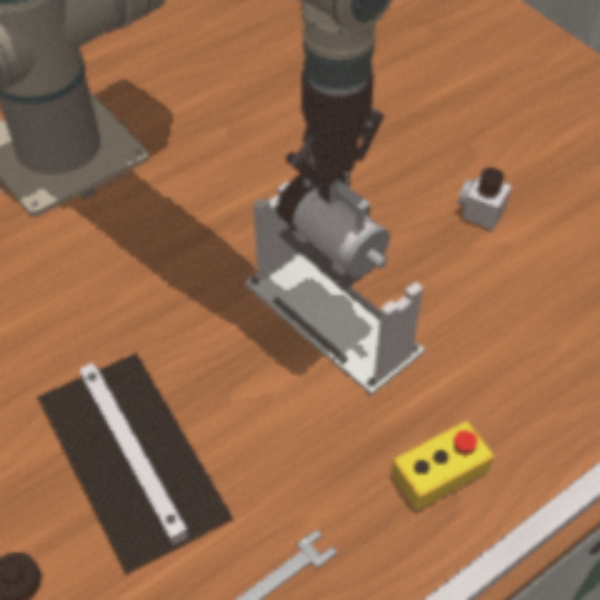

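The motor hangs level in the gripper at (335,230), about 129 mm above its seat. The bar lies flat on the mat, from (90,370) to (178,535), and the bystanders haven't moved.

```bash
python3 -c "
from workcell import close_job
print(close_job())"
```

```text
the job is handed in; nothing more can be done
None
```

I set the bar down flat on the mat and let it go, then lifted the motor about 129 mm above its seat, held level and still in the gripper; the job is handed in at about 19 s, but no verdict came back.

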